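# Gauge the bed depth in the settling vessel and present the reading

## Task

Take the depth gauge off its stand and slide it, pin first, down the vessel's sloping guide tube, on past the light resistance of the feeler pin meeting the bed, until the collar stops against the rim of the tube. Draw it right out and present it for reading: finish still holding the gauge in the gripper, level and still, with its tip above the notebook at about 10 cm over the table. The feeler pin keeps the reading by friction, so do not push it in anywhere but in the tube, and leave the two vials, the timer, the sample pot and the pen where they are.

Things in the scene. Friction and masses are not known exactly. Their poses are not given: they have to be found in the camera images.
- gauge: depth gauge, 233 mm long. Origin on its axis at the collar's seat face, +x to the tip, y/z square to the handle. Black handle 16x16 mm, x -108 to -8 mm; steel collar 36 mm dia, x -8 to 0; steel rod 10 mm dia to x 85; brass feeler pin 6 mm dia, ends (fully out) at x 125. Starts level in the stand, axis 60 mm above table. Grip from above at x about -55, fingers closing along y (balanced there)
- gauge_tip (a point): the free end of the feeler pin, on the gauge's axis; it moves with the pin
- feeler (a joint): how far the feeler pin has been pushed into the rod, in m: 0 fully out (at the start), 0.032 fully in. About 2 N of friction holds it wherever it is left; no spring. This is the reading: the bed pushes it in by some 8 to 22 mm when the collar is on the rim
- stand: grey plastic stand, fixed, base 180x64x10 mm; its x = the gauge's x. Two 10 mm thick posts with open-topped slots: at x = -100 mm under the handle (slot floor 52, top 64 mm above table, 32 mm wide) and x = +40 mm under the rod (floor 55, top 67 mm, 26 mm wide). The gauge's collar face starts within 6 mm of stand x = 0; it lifts straight up
- vessel: grey settling vessel, fixed: round pot 100 mm dia, 122 mm high (136 with its cap knob) on a 130x130x10 mm aluminium foot; origin on the table, pot axis and foot centre 20 mm from it along the vessel's +y. The sloping guide tube comes out on the -y side. Mind the wall cabinet over the back of the table: it begins 0.53 m above the table, beyond about 0.6 m from the robot
- guide_tube: the vessel's steel guide tube, 140 mm long, bore 16 mm, funnel 26 mm wide at the mouth over the last 12 mm, rim 33 mm outer dia. Origin: centre of the mouth at the rim, 155 mm above table, 75 mm from the vessel's origin along its -y. +z points out of the tube, up and away from the pot, 35 degrees above level. A hard fixed bed lies 103 to 117 mm inside; depth differs each time
- notebook: dark blue notebook, 210 x 153 x 16 mm (x, y, z), fixed flat on the table between stand and vessel; origin under its centre
- vial: bystander, behind notebook and stand: glass vial with black stopper, 33 mm in diameter, 58 mm high, origin under its centre
- small_vial: bystander, behind the vessel: glass vial with black stopper, 33 mm in diameter, 58 mm high, origin under its centre
- timer: bystander: white lab timer, 66 x 66 x 19 mm, origin under its centre
- sample_pot: bystander: white sample pot with lid, 81 mm in diameter, 100 mm high, origin under its centre
- pen: bystander, right of the stand: white pen lying down, 145 mm long along its y, 11 mm thick, origin under its centre

How it is judged:
By the outcome, as a careful person would: the job done as asked, in the order asked, and still so for the second after the job is handed in, while the arm keeps its last pose, push and grip.
It also fails if it takes over 64 s, if anything falls off the work surface, if the arm or the gripper's body presses on something with over 40 N, if the wrist force passes 120 N, or if a joint passes its speed limit or range.

## Robot

A 6-joint arm with a two-finger parallel gripper is mounted at the origin on a cart in front of the work surface, level with it; the furniture and walls round the work are solid. World frame = base frame: x ahead of the robot, y to its left, z up, the work surface at z = 0. Lengths are in m, angles in rad, forces in N, time in s.
With the tool pointing down it reaches from about 0.4 to 0.825 m from the base axis. Payload 7 kg.
Tool frame: the origin (TCP) lies on the centre line of the jaws, within the pads' length; the fingertips stand 14 mm ahead of it and the grasp point (between the pads) lies 5 mm behind it; z points along the fingers, y is the line along which they close (so a half turn about z gives the same grasp; the last joint's range is limited). The gripper opens to 88 mm and grips with 3 to 60 N. Pads are 19 mm wide; open, the fingers measure 130 mm over their backs; the gripper's body (78 mm by 193 mm) begins 47 mm behind the grasp point.
Start: joints at [1.6, 0.359, 0.012, 0, -1.224, -0.288], TCP at [0.173, 0.652, 0.241] pointing down, gripper open.
Joint ranges: [-3.07, 3.07], [-1.43, 2.12], [-1.02, 1.25], [-3.03, 1.67], [-3.05, -0], [-3.03, 3.03]. Speed limits (rad/s): [2.39, 2.39, 3.01, 3.14, 3.14, 3.14].

## Interface

Orientations are given as [roll, pitch, yaw] about the fixed x, y, z axes, in that order (R = Rz(yaw) Ry(pitch) Rx(roll)).
In Python, from station import arm gives the robot as it stands.
- The arm moves only by the tool move_arm, never from a script. Its argument "rows" is a list of rows, each an object with "translation": the shift along the tool's x, y, z in cm, a list of three; "rot": the turn, a rotation vector about the tool's x, y, z in degrees, a list of three; "hand": the closure, from 0 (fully open) to 1 (shut). A call has 1 to 8 rows; each row is the pose to reach, as a shift and turn from the pose commanded when the call began, along the tool's axes at that moment; what a row does not reach only later rows make up. A row lasts 1/12 s, in which the tool goes at most 41.7 mm and 7.16 degrees, less where a joint would pass 70% of its speed; a pose out of reach is approached as far as the arm can. A call with a gripper value outside its range is refused whole. The fingers move at their own pace and stop on an object; "squeeze" is the grip in N (left out, the last holds). Time passes only in rows, so rows that repeat a pose let the fingers close. It gives the time, the measured TCP pose, the force, the opening and the grip force at its end, in the units of the state.
- arm.get_state(): the state, without advancing time (a new reading comes with each control period).
- arm.grab_frame(name): name is "side" or "top"; returns (picture, depth): 420x560x3 uint8, red, green, blue; 420x560 float32, m along the optical axis (not along the pixel's ray), 0 where there is no reading.
- arm.camera_params(name): a dict with "vfov" (degrees; the focal length in pixels is half the picture's height over the tangent of half this angle, whatever the lens; pixels are square), "cx", "cy" (the principal point, pixels), "position" and "orientation" of the camera in the world. Camera axes: x right, y down, z forward; pixel columns grow to the right and rows downward; lengths in m; the calibration is good to about 2 mm. A picture is of the moment at which its call begins. camera_params takes no time and is no camera call.
- arm.job_done(): hands the job in; it is judged then, once.
Trained networks look in the newest picture that a camera, given by its name, has taken for a name from the list of things; names that differ only in an ending like _2 or _b are one class to them, and where a whole thing is asked for, a point or a joint stands for the part that bears it (a point fixed in the world has none). Each returns a list of dicts, best first, with "p" (0 to 1); they miss things now and then, are a little off and sometimes report something else, mostly with a low value. They report only what shows in the picture. A call takes as long as a camera call.
- arm.search_frame(label, camera): "point" ([x, y, z] in m, in the coordinates of the camera as it stood for that picture, good to about 4 mm: the middle of the surface that is visible of it).
- arm.pinpoint(label, camera): "point" ([x, y, z] in m, in the coordinates of the camera as it stood for that picture, good to about 4 mm: a listed point, or the origin of a listed thing).
The state is a dict: "t": time; "q": joint angles; "qd": joint speeds; "joint_efforts": joint torques, N m; "eef_pos": TCP position; "ee_rot": TCP orientation; "force": force on the tool from outside, world axes, zero at the start; "moment": the same for the moment, N m; "width": finger opening in m; "gripper_force": force on a finger pad.
Only numpy, scipy, OpenCV 4.12 (cv2) and the standard library are available. Lean on these libraries where they do the work, as an engineer would, in place of code of your own. Each camera call takes 0.05 s, during which the arm holds its last target. There are 200 camera calls.

## Working session

There is one attempt and no reset: what is moved stays moved. The work goes in short steps, Python scripts to look and compute and a tool call to move; the robot and the scene stay as the last step left them, time stands still between calls to the robot, and variables do not carry over. Pictures are saved under pics/ and viewed, at most 10 in all, crops included, and the job is handed in when it is done.

Besides the shell and the picture viewer there is one more tool, called after "Request:" by a JSON object that holds its "method" and its "body". move_arm: Moves the arm, as the interface text tells. Its arguments: {"type":"object","properties":{"rows":{"type":"array","items":{"type":"object","properties":{"translation":{"type":"array","items":{"type":"number"}},"rot":{"type":"array","items":{"type":"number"}},"hand":{"type":"number"}}}},"squeeze":{"type":"number"}},"required":["rows"]}

```bash
mkdir -p pics
cat > h.py <<'E'
import numpy as np, cv2
from station import arm
from scipy.spatial.transform import Rotation as R
def cam(n):
    c=arm.camera_params(n); o=np.array(c["orientation"])
    M=o if o.shape==(3,3) else (R.from_euler('xyz',o).as_matrix() if o.size==3 else R.from_quat(o).as_matrix())
    return c,M,np.array(c["position"])
def w(n,p):
    c,M,t=cam(n); return M@np.array(p)+t
def cloud(n,d):
    c,M,t=cam(n); f=d.shape[0]/2/np.tan(np.radians(c["vfov"])/2)
    v,u=np.mgrid[:d.shape[0],:d.shape[1]]
    P=np.stack([(u-c["cx"])/f*d,(v-c["cy"])/f*d,d],-1)
    return P@M.T+t
E
python3 - <<'E'
from h import *
for n in("side","top"):
    im,d=arm.grab_frame(n); cv2.imwrite(f"pics/{n}0.png",im[:,:,::-1]); np.save(f"{n}0.npy",d); print(n,arm.camera_params(n))
    for l in["gauge","gauge_tip","stand","vessel","guide_tube","notebook","vial","small_vial","timer","sample_pot","pen"]:
        r=arm.pinpoint(l,n); print(l,[(round(x["p"],2),w(n,x["point"]).round(3)) for x in r[:2]])
print(arm.get_state())
E
```

```text
side {'vfov': 45.024393318987386, 'cx': 274.853657721522, 'cy': 208.87120893223192, 'position': array([ 0.38401323, -1.42569038,  0.86199469]), 'orientation': array([-2.06552932, -0.02521368, -0.0879934 ])}
gauge [(0.87, array([ 0.432, -0.21 ,  0.059])), (0.26, array([ 0.438, -0.213, -0.001]))]
gauge_tip []
stand [(0.71, array([ 0.438, -0.214, -0.003]))]
vessel [(0.83, array([ 0.468,  0.308, -0.001])), (0.22, array([ 0.446, -0.456,  0.002]))]
guide_tube [(0.65, array([0.467, 0.233, 0.16 ])), (0.51, array([ 0.438, -0.214, -0.002]))]
notebook [(0.62, array([0.48 , 0.021, 0.003]))]
vial []
small_vial [(0.56, array([0.62 , 0.26 , 0.004]))]
timer [(0.71, array([ 0.645,  0.2  , -0.002])), (0.41, array([0.62 , 0.26 , 0.003]))]
sample_pot []
pen [(0.62, array([ 0.451, -0.456,  0.001]))]
top {'vfov': 52.972734305008345, 'cx': 275.4230827498089, 'cy': 206.61189257630255, 'position': array([ 0.39218478, -0.07028625,  1.2980393 ]), 'orientation': array([-3.01753635,  0.00496551, -1.57595754])}
gauge [(0.57, array([ 0.435, -0.205,  0.061])), (0.46, array([0.462, 0.238, 0.153]))]
gauge_tip [(0.58,
[... 549 characters left out ...]
.66, array([ 0.451, -0.459, -0.001]))]
{'t': 1.2, 'q': array([ 1.60012211e+00,  3.58585046e-01,  1.18875549e-02, -7.88186327e-06,
       -1.22411352e+00, -2.88106337e-01]), 'qd': array([ 0.00117424,  0.00059236,  0.00099075, -0.00119428, -0.00066986,
        0.00028732]), 'joint_efforts': array([ 8.76334034e-04, -5.82383645e+01,  2.93290561e+01,  7.00237289e+00,
        1.24524478e-02, -1.83349169e-05]), 'eef_pos': array([0.17273963, 0.65248679, 0.24056407]), 'ee_rot': array([ 3.14157647e+00,  2.93561587e-06, -2.58783231e-01]), 'force': array([-0.71082428,  0.32397851, -0.29931369]), 'moment': array([-0.01142826,  0.00522822, -0.05897114]), 'gripper_force': 0.0, 'width': 0.08777128323001336}
```

View pics/side0.png

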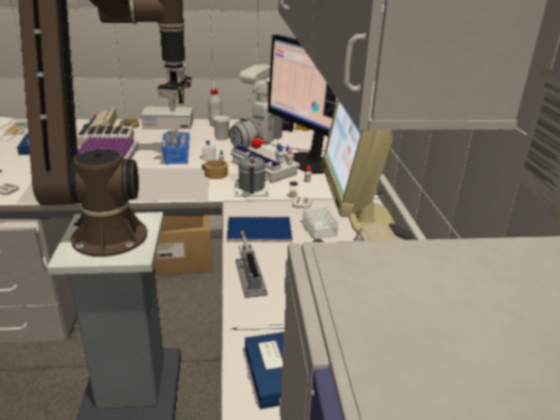

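View pics/top0.png

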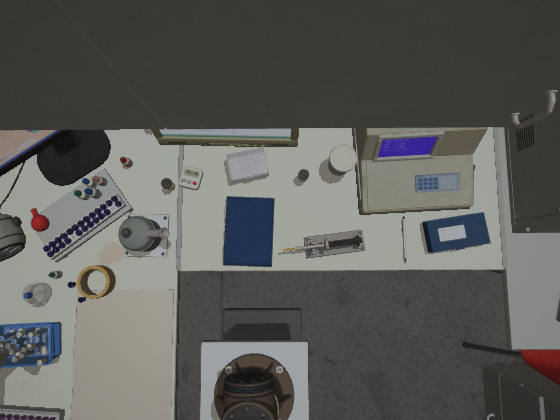

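The pictures show the gauge on its stand at top px (280–362, 240–253), with the tip pointing left (+y). The vessel is at (140,235) with its tube mouth near (163,234), and the notebook is at (249,231). The networks agree with this. I'll refine next.

Run:
```python
from h import *
acc={}
for k in range(5):
  for n in("side","top"):
    im,d=arm.grab_frame(n)
    if n=="top": np.save(f"top{k+1}.npy",d)
    for l in["gauge","gauge_tip","vessel","guide_tube"]:
        for x in arm.pinpoint(l,n):
            if x["p"]>.4: acc.setdefault((l,n),[]).append(w(n,x["point"]))
for k,v in acc.items(): print(k,len(v),np.median(v,0).round(4),np.std(v,0).round(4))
d=np.median([np.load(f"top{k}.npy") for k in range(6)],0); P=cloud("top",d)
def sel(lo,hi): return P[np.all((P>lo)&(P<hi),-1)]
# foot yaw
f=sel([.35,.2,.004],[.58,.42,.016]); print("foot",len(f),f[:,2].mean(),cv2.minAreaRect((f[:,:2]*1000).astype(np.float32)))
n_=sel([.3,-.1,.011],[.62,.15,.022]); print("book",len(n_),cv2.minAreaRect((n_[:,:2]*1000).astype(np.float32)))
t=sel([.43,.19,.125],[.51,.262,.2]); print("tube",len(t),t.round(3).tolist()[:40])
g=sel([.38,-.33,.05],[.49,-.07,.09])
c=g[:,:2].mean(0); u,s,vt=np.linalg.svd(g[:,:2]-c); print("gauge",len(g),c,np.degrees(np.arctan2(*vt[0][::-1])))
print((g[np.argsort(g[:,1])]*1000).round(0).astype(int).tolist())
im,_=arm.grab_frame("top"); cv2.imwrite("pics/crop1.png",cv2.resize(im[190:280,110:380],None,fx=2.96,fy=2.96,interpolation=cv2.INTER_CUBIC)[:,:,::-1])
```

```text
('gauge', 'side') 5 [ 0.4322 -0.2103  0.0616] [0.0011 0.0015 0.0009]
('vessel', 'side') 5 [0.4654 0.306  0.0014] [0.0015 0.0009 0.0013]
('guide_tube', 'side') 7 [0.4665 0.234  0.1579] [0.0619 0.0302 0.071 ]
('gauge', 'top') 6 [ 0.434  -0.2065  0.0628] [0.006  0.0931 0.0235]
('gauge_tip', 'top') 4 [ 0.4196 -0.0829  0.0598] [0.0006 0.0018 0.0014]
('vessel', 'top') 7 [0.4677 0.3109 0.0021] [0.081  0.2244 0.0196]
('guide_tube', 'top') 5 [0.4645 0.2371 0.1538] [0.0012 0.0017 0.0008]
foot 696 0.010237985803098358 ((470.04656982421875, 311.6945495605469), (217.8206787109375, 216.50994873046875), 4.954090595245361)
book 3274 ((479.1783142089844, 19.322601318359375), (151.34881591796875, 209.99008178710938), 87.45870208740234)
tube 123 [[0.48, 0.242, 0.159], [0.48, 0.239, 0.16], [0.48, 0.237, 0.159], [0.481, 0.236, 0.154], [0.477, 0.244, 0.162], [0.477, 0.241, 0.164], [0.477, 0.239, 0.161], [0.478, 0.238, 0.154], [0.478, 0.236, 0.154], [0.478, 0.233, 0.154], [0.476, 0.259, 0.148], [0.476, 0.256, 0.15], [0.476, 0.253, 0.151], [0.474, 0.245, 0.167], [0.474, 0.242, 0.168], [0.475, 0.244, 0.153],
[... 6825 characters left out ...]
4, -136, 66], [430, -133, 58], [421, -133, 63], [424, -133, 66], [427, -133, 68], [427, -130, 65], [421, -130, 63], [424, -130, 66], [427, -127, 64], [424, -127, 66], [421, -127, 65], [421, -124, 62], [427, -124, 63], [424, -124, 66], [424, -121, 62], [421, -121, 63], [421, -118, 63], [424, -118, 64], [424, -116, 63], [421, -116, 62], [424, -113, 62], [421, -113, 64], [424, -110, 62], [421, -110, 64], [424, -107, 59], [421, -107, 62], [419, -107, 61], [424, -104, 60], [419, -104, 61], [421, -104, 63], [421, -101, 63], [419, -101, 62], [419, -98, 62], [421, -98, 64], [421, -95, 64], [419, -95, 64], [421, -92, 64], [419, -92, 63], [419, -89, 62], [421, -89, 64], [422, -86, 63], [419, -86, 65]]
```

View pics/crop1.png

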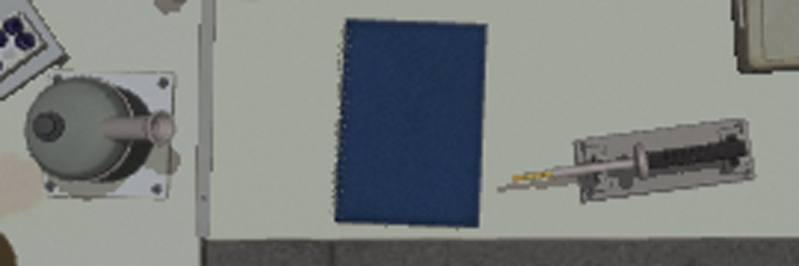

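```bash
cat >> h.py <<'E'
def to(pos,Rm,base=None):
    "shift (cm) and rotvec (deg) in tool axes from the measured (or given) pose"
    s=arm.get_state(); p0,R0=base if base else (np.array(s["eef_pos"]),R.from_euler('xyz',s["ee_rot"]).as_matrix())
    return (R0.T@(np.array(pos)-p0)*100).round(2),np.degrees(R.from_matrix(R0.T@Rm).as_rotvec()).round(2)
def tool(yaw_g,pitch=0):
    "tool orientation for gauge axis heading yaw_g, tip down by pitch (deg)"
    a,b=np.radians([yaw_g,pitch]); gx=np.array([np.cos(a)*np.cos(b),np.sin(a)*np.cos(b),-np.sin(b)])
    gy=np.array([-np.sin(a),np.cos(a),0]); gz=np.cross(gx,gy)
    return np.stack([-gx,gy,-gz],1)
E
python3 - <<'E'
from h import *
T=tool(96.7); print(np.linalg.det(T)); print(to([.47,.15,.30],T)); print(to([.4405,-.262,.15],T,(np.array([.47,.15,.30]),T)))
d=np.median([np.load(f"top{k}.npy") for k in range(6)],0); P=cloud("top",d)
Q=P.reshape(-1,3)
# foot edges
f=Q[(abs(Q[:,0]-.47)<.085)&(abs(Q[:,1]-.31)<.11)&(Q[:,2]>.006)&(Q[:,2]<.016)]
m=np.array([[f[abs(f[:,0]-x)<.003][:,1].min(),x] for x in np.arange(.415,.525,.005) if (abs(f[:,0]-x)<.003).any()])
print("foot -y edge",np.polyfit(m[:,1],m[:,0],1),m.round(3).tolist())
# pot top/dome
k=Q[(abs(Q[:,0]-.47)<.03)&(abs(Q[:,1]-.33)<.04)&(Q[:,2]>.124)&(Q[:,2]<.15)]; print("knob",len(k),k.mean(0))
t=Q[(abs(Q[:,0]-.466)<.03)&(Q[:,1]>.2)&(Q[:,1]<.30)&(Q[:,2]>.09)]
for y in np.arange(.22,.29,.006):
    s=t[(abs(t[:,1]-y)<.003)]; s=s[s[:,2]>s[:,2].max()-.012] if len(s) else s
    if len(s): print(round(y,3),len(s),s[:,0].min().round(4),s[:,0].max().round(4),s[:,0].mean().round(4),s[:,2].max().round(3))
E
```

```text
1.0
(array([41.59, 40.97, -5.94]), array([-0.  ,  0.  , 68.47]))
(array([40.57,  7.74, 15.  ]), array([0., 0., 0.]))
foot -y edge [-0.02955141  0.28110759] [[0.268, 0.415], [0.269, 0.42], [0.269, 0.425], [0.269, 0.43], [0.267, 0.435], [0.267, 0.44], [0.267, 0.445], [0.267, 0.45], [0.267, 0.455], [0.267, 0.46], [0.268, 0.49], [0.268, 0.495], [0.268, 0.5], [0.265, 0.505], [0.265, 0.51], [0.266, 0.515], [0.265, 0.52], [0.265, 0.525]]
knob 156 [0.46847482 0.33570231 0.12936557]
0.226 1 0.4648 0.4648 0.4648 0.146
0.232 24 0.4508 0.4779 0.4643 0.154
0.238 11 0.4506 0.4807 0.4691 0.164
0.244 15 0.4505 0.4803 0.4655 0.168
0.25 7 0.4584 0.4721 0.4653 0.169
0.256 14 0.4565 0.4756 0.465 0.158
0.262 15 0.4568 0.4758 0.4654 0.155
0.268 13 0.457 0.4764 0.4663 0.149
0.274 12 0.4572 0.4768 0.4677 0.144
0.28 15 0.4574 0.4771 0.4663 0.141
0.286 14 0.4577 0.4774 0.4673 0.137
```

Request:
{"method": "move_arm", "body": {"rows": [{"translation": [41.6, 41.0, -5.9], "rot": [0, 0, 68.5], "hand": 0}, {"translation": [41.6, 41.0, -5.9], "rot": [0, 0, 68.5], "hand": 0}, {"translation": [41.6, 41.0, -5.9], "rot": [0, 0, 68.5], "hand": 0}, {"translation": [41.6, 41.0, -5.9], "rot": [0, 0, 68.5], "hand": 0}, {"translation": [41.6, 41.0, -5.9], "rot": [0, 0, 68.5], "hand": 0}, {"translation": [41.6, 41.0, -5.9], "rot": [0, 0, 68.5], "hand": 0}, {"translation": [41.6, 41.0, -5.9], "rot": [0, 0, 68.5], "hand": 0}, {"translation": [41.6, 41.0, -5.9], "rot": [0, 0, 68.5], "hand": 0}]}}

```text
t: 4.42
eef_pos: [0.3421, 0.3651, 0.2746]
ee_rot: [-3.141, 0.001, -1.264]
force: [0.7, 0.5, -0.9]
width: 0.0874
gripper_force: 0.0
```

```bash
python3 -c "
from h import *
s=arm.get_state();print(s['t'],s['q'].round(3));T=tool(96.7);print(to([.47,.15,.30],T),to([.4405,-.262,.15],T))"
```

```text
4.4167 [ 1.211  0.045 -0.31   0.    -1.215 -0.905]
(array([24.37, -5.71, -2.55]), array([-0.03,  0.04, 10.85])) (array([62.77,  9.54, 12.42]), array([-0.03,  0.04, 10.85]))
```

Request:
{"method": "move_arm", "body": {"rows": [{"translation": [24.4, -5.7, -2.5], "rot": [0, 0, 10.8], "hand": 0}, {"translation": [24.4, -5.7, -2.5], "rot": [0, 0, 10.8], "hand": 0}, {"translation": [24.4, -5.7, -2.5], "rot": [0, 0, 10.8], "hand": 0}, {"translation": [24.4, -5.7, -2.5], "rot": [0, 0, 10.8], "hand": 0}, {"translation": [24.4, -5.7, -2.5], "rot": [0, 0, 10.8], "hand": 0}, {"translation": [62.8, 9.5, 12.4], "rot": [0, 0, 10.8], "hand": 0}, {"translation": [62.8, 9.5, 12.4], "rot": [0, 0, 10.8], "hand": 0}, {"translation": [62.8, 9.5, 12.4], "rot": [0, 0, 10.8], "hand": 0}]}}

```text
t: 5.08
eef_pos: [0.4471, 0.0685, 0.2563]
ee_rot: [-3.141, 0.0, -1.448]
force: [0.8, -0.5, 0.5]
width: 0.0876
gripper_force: 0.0
```

```bash
python3 -c "
from h import *
s=arm.get_state();print(s['t'],s['q'].round(3));T=tool(96.7);print(to([.4405,-.262,.15],T))"
```

```text
5.0833 [ 0.59  -0.03  -0.428  0.    -1.171 -0.467]
(array([32.73,  4.73, 10.61]), array([-0.06,  0.03,  0.36]))
```

Request:
{"method": "move_arm", "body": {"rows": [{"translation": [32.7, 4.7, 10.6], "rot": [0, 0, 0], "hand": 0}, {"translation": [32.7, 4.7, 10.6], "rot": [0, 0, 0], "hand": 0}, {"translation": [32.7, 4.7, 10.6], "rot": [0, 0, 0], "hand": 0}, {"translation": [32.7, 4.7, 10.6], "rot": [0, 0, 0], "hand": 0}, {"translation": [32.7, 4.7, 10.6], "rot": [0, 0, 0], "hand": 0}, {"translation": [32.7, 4.7, 10.6], "rot": [0, 0, 0], "hand": 0}, {"translation": [32.7, 4.7, 10.6], "rot": [0, 0, 0], "hand": 0}, {"translation": [32.7, 4.7, 10.6], "rot": [0, 0, 0], "hand": 0}]}}

```text
t: 5.75
eef_pos: [0.4408, -0.249, 0.1544]
ee_rot: [-3.141, -0.0, -1.447]
force: [1.1, 1.1, 0.9]
width: 0.0881
gripper_force: 0.0
```

Request:
{"method": "move_arm", "body": {"rows": [{"translation": [0, 0, 0], "rot": [0, 0, 0], "hand": 0}, {"translation": [0, 0, 0], "rot": [0, 0, 0], "hand": 0}, {"translation": [0, 0, 0], "rot": [0, 0, 0], "hand": 0}]}}

```text
t: 6.0
eef_pos: [0.4409, -0.2472, 0.1546]
ee_rot: [3.141, 0.0, -1.449]
force: [0.6, 0.4, -0.2]
width: 0.0877
gripper_force: 0.0
```

```bash
python3 -c "
from h import *
s=arm.get_state();print(s['t'],s['q'].round(3));T=tool(96.7);print(to([.4405,-.262,.055],T))"
```

```text
6.0 [-0.122  0.157 -0.476 -0.    -0.938  0.244]
(array([1.46, 0.22, 9.96]), array([0.01, 0.  , 0.3 ]))
```

Request:
{"method": "move_arm", "body": {"rows": [{"translation": [1.46, 0.22, 4], "rot": [0, 0, 0.3], "hand": 0}, {"translation": [1.46, 0.22, 7], "rot": [0, 0, 0.3], "hand": 0}, {"translation": [1.46, 0.22, 9], "rot": [0, 0, 0.3], "hand": 0}, {"translation": [1.46, 0.22, 9.96], "rot": [0, 0, 0.3], "hand": 0}, {"translation": [1.46, 0.22, 9.96], "rot": [0, 0, 0.3], "hand": 0}, {"translation": [1.46, 0.22, 9.96], "rot": [0, 0, 0.3], "hand": 0.5}, {"translation": [1.46, 0.22, 9.96], "rot": [0, 0, 0.3], "hand": 0.7}, {"translation": [1.46, 0.22, 9.96], "rot": [0, 0, 0.3], "hand": 0.75}], "squeeze": 40}}

```text
t: 6.67
eef_pos: [0.442, -0.2616, 0.0567]
ee_rot: [-3.139, -0.001, -1.452]
force: [-0.4, -0.1, 0.2]
width: 0.0727
gripper_force: 0.0
```

Request:
{"method": "move_arm", "body": {"rows": [{"translation": [0, 0, 0], "rot": [0, 0, 0], "hand": 0.85}, {"translation": [0, 0, 0], "rot": [0, 0, 0], "hand": 1}, {"translation": [0, 0, 0], "rot": [0, 0, 0], "hand": 1}, {"translation": [0, 0, 0], "rot": [0, 0, 0], "hand": 1}, {"translation": [0, 0, 0], "rot": [0, 0, 0], "hand": 1}, {"translation": [0, 0, 0], "rot": [0, 0, 0], "hand": 1}]}}

```text
t: 7.17
eef_pos: [0.4407, -0.2618, 0.055]
ee_rot: [-3.142, -0.0, -1.453]
force: [0.1, 0.1, -0.2]
width: 0.0333
gripper_force: 0.0
```

Request:
{"method": "move_arm", "body": {"rows": [{"translation": [0, 0, 0], "rot": [0, 0, 0], "hand": 1}, {"translation": [0, 0, 0], "rot": [0, 0, 0], "hand": 1}, {"translation": [0, 0, 0], "rot": [0, 0, 0], "hand": 1}, {"translation": [0, 0, 0], "rot": [0, 0, 0], "hand": 1}, {"translation": [0, 0, 0], "rot": [0, 0, 0], "hand": 1}, {"translation": [0, 0, 0], "rot": [0, 0, 0], "hand": 1}]}}

```text
t: 7.67
eef_pos: [0.441, -0.2617, 0.055]
ee_rot: [-3.141, -0.0, -1.452]
force: [2.3, 0.1, -1.8]
width: 0.0154
gripper_force: 40.0
```

Request:
{"method": "move_arm", "body": {"rows": [{"translation": [0, 0, -1], "rot": [0, 0, 0], "hand": 1}, {"translation": [0, 0, -2], "rot": [0, 0, 0], "hand": 1}, {"translation": [0, 0, -4], "rot": [0, 0, 0], "hand": 1}, {"translation": [0, 0, -8], "rot": [0, 0, 0], "hand": 1}, {"translation": [0, 0, -12], "rot": [0, 0, 0], "hand": 1}, {"translation": [0, 0, -15], "rot": [0, 0, 0], "hand": 1}, {"translation": [0, 0, -15], "rot": [0, 0, 0], "hand": 1}, {"translation": [0, 0, -15], "rot": [0, 0, 0], "hand": 1}]}}

```text
t: 8.33
eef_pos: [0.441, -0.2618, 0.2076]
ee_rot: [-3.138, -0.001, -1.453]
force: [-0.8, -0.0, -2.1]
width: 0.0157
gripper_force: 40.0
```

```bash
cat > gg.py <<'E'
from h import *
def look(N=3):
    ds=[]
    for k in range(N):
        im,d=arm.grab_frame("top"); ds.append(d)
        print([(l,w("top",x["point"]).round(4),round(x["p"],2)) for l in("gauge_tip","gauge") for x in arm.pinpoint(l,"top") if x["p"]>.4])
    d=np.median(ds,0); s=arm.get_state(); R0=R.from_euler('xyz',s["ee_rot"]).as_matrix(); p=np.array(s["eef_pos"])
    L=(cloud("top",d).reshape(-1,3)-p)@R0   # tool coordinates; gauge axis = -x
    L=np.c_[-L[:,0],L[:,1],L[:,2]]*1000     # along axis, y, z(tool)
    for a in range(45,190,10):
        m=L[(abs(L[:,0]-a)<5)&(abs(L[:,1])<30)&(L[:,2]<30)&(L[:,2]>-40)]
        if len(m): print(a,len(m),"y",((m[:,1].min()+m[:,1].max())/2).round(1),m[:,1].mean().round(1),"ztop",np.percentile(m[:,2],10).round(1))
    m=L[(L[:,0]>60)&(abs(L[:,1])<25)&(L[:,2]<25)&(L[:,2]>-40)]; print("tip at",np.sort(m[:,0])[-4:].round(1))
    print(s['t'],p.round(4),s['ee_rot'].round(4),s['width'],s['gripper_force'],s['force'].round(1)); return im
E
python3 -c "
from gg import *
im=look(); cv2.imwrite('pics/l1.png',cv2.resize(im[180:300,200:400],None,fx=3,fy=3)[:,:,::-1])"
```

```text
[]
[]
[]
55 1 y 19.6 19.6 ztop -6.4
105 1 y 5.8 5.8 ztop -9.5
125 2 y 3.9 3.9 ztop -9.4
tip at [101.8 127.1 127.5]
8.7833 [ 0.4404 -0.2617  0.2043] [ 3.1400e+00  4.0000e-04 -1.4526e+00] 0.015615919880021605 39.98161017894745 [ 0.2 -0.  -0.8]
```

View pics/l1.png

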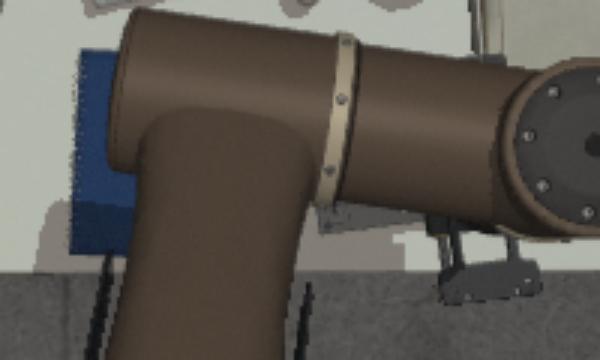

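```bash
cat >> gg.py <<'E'
M=np.array([.465,.236,.155]); HD=88.2; LT=.179; ZO=-.005
def ins(gap,M=M,hd=HD,pitch=35,LT=LT):
    "TCP pose with gauge (pin-out) tip 'gap' outside the mouth on the tube axis"
    T=tool(hd,pitch); u=-T[:,0]; return M-(gap+LT)*u-ZO*T[:,2],T
E
python3 -c "
from gg import *
p,T=ins(.06); print(p,to(p,T))"
```

```text
[0.4587604  0.0374528  0.28798901] (array([-29.49,  -5.34,  -8.37]), array([-2.53, 34.95,  8.33]))
```

Request:
{"method": "move_arm", "body": {"rows": [{"translation": [-4, -0.7, -2], "rot": [0, 3, 1], "hand": 1}, {"translation": [-8, -1.4, -4], "rot": [-0.6, 8, 2], "hand": 1}, {"translation": [-12, -2.2, -6], "rot": [-1, 14, 3.5], "hand": 1}, {"translation": [-16, -3, -7.5], "rot": [-1.5, 20, 5], "hand": 1}, {"translation": [-20, -3.7, -8.4], "rot": [-2, 26, 6.5], "hand": 1}, {"translation": [-24, -4.4, -8.4], "rot": [-2.5, 31, 7.5], "hand": 1}, {"translation": [-27.5, -5, -8.4], "rot": [-2.5, 35, 8.3], "hand": 1}, {"translation": [-29.5, -5.3, -8.4], "rot": [-2.5, 35, 8.3], "hand": 1}]}}

```text
t: 9.45
eef_pos: [0.4568, 0.0191, 0.2869]
ee_rot: [-3.139, -0.621, -1.601]
force: [1.3, -0.1, -1.6]
width: 0.0157
gripper_force: 40.0
```

Request:
{"method": "move_arm", "body": {"rows": [{"translation": [0, 0, 0], "rot": [0, 0, 0], "hand": 1}, {"translation": [0, 0, 0], "rot": [0, 0, 0], "hand": 1}, {"translation": [0, 0, 0], "rot": [0, 0, 0], "hand": 1}]}}

```text
t: 9.7
eef_pos: [0.4573, 0.0169, 0.287]
ee_rot: [-3.14, -0.612, -1.601]
force: [-0.1, -0.2, -1.3]
width: 0.0154
gripper_force: 40.0
```

```bash
cat >> gg.py <<'E'
def proj(n,X,sh=(420,560)):
    c,Mx,t=cam(n); f=sh[0]/2/np.tan(np.radians(c["vfov"])/2); p=Mx.T@(np.array(X)-t); return np.array([p[0]/p[2]*f+c["cx"],p[1]/p[2]*f+c["cy"]]).round(1)
E
python3 -c "
from gg import *
s=arm.get_state();print(s['t'],s['q'].round(3),s['force'].round(1));p,T=ins(.06); print(p,s['eef_pos'],to(p,T))
R0=R.from_euler('xyz',s['ee_rot']).as_matrix()
for n in('side','top'):
  im,d=arm.grab_frame(n); c=proj(n,M)
  for l in('gauge_tip','gauge','guide_tube'): print(n,l,[(w(n,x['point']).round(4),round(x['p'],2)) for x in arm.pinpoint(l,n)if x['p']>.3])
  P0=s['eef_pos']+ZO*R0[:,2]; print('exp tip',P0-LT*R0[:,0],'org',P0-.054*R0[:,0],proj(n,P0-LT*R0[:,0]),proj(n,P0-.054*R0[:,0]),'mouth',c)
  x,y=int(c[0])-50,int(c[1])-45; cr=cv2.resize(im[max(y,0):y+90,x:x+100],None,fx=6,fy=6,interpolation=cv2.INTER_CUBIC); print(x,y)
  cv2.imwrite(f'pics/i_{n}.png',cr[:,:,::-1])
"
```

```text
9.7 [ 0.804  0.109 -0.52   0.402 -1.433 -0.99 ] [-0.1 -0.2 -1.3]
[0.4587604  0.0374528  0.28798901] [0.45733608 0.01688831 0.28699515] (array([-1.63, -0.08, -1.27]), array([-0.1 , -0.08,  0.06]))
side gauge_tip []
side gauge [(array([0.4547, 0.0619, 0.2619]), 0.44)]
side guide_tube [(array([0.4641, 0.2321, 0.1601]), 0.59)]
exp tip [0.46184461 0.16617008 0.18819926] org [0.45875302 0.06392918 0.260048  ] [251.5 160.4] [252.1 152. ] mouth [251.4 161.3]
201 116
top gauge_tip []
top gauge [(array([0.4562, 0.0625, 0.2658]), 0.58)]
top guide_tube []
exp tip [0.46184461 0.16617008 0.18819926] org [0.45875302 0.06392918 0.260048  ] [187.7 233. ] [222.9 232.2] mouth [164.6 232.7]
114 187
```

View pics/i_side.png

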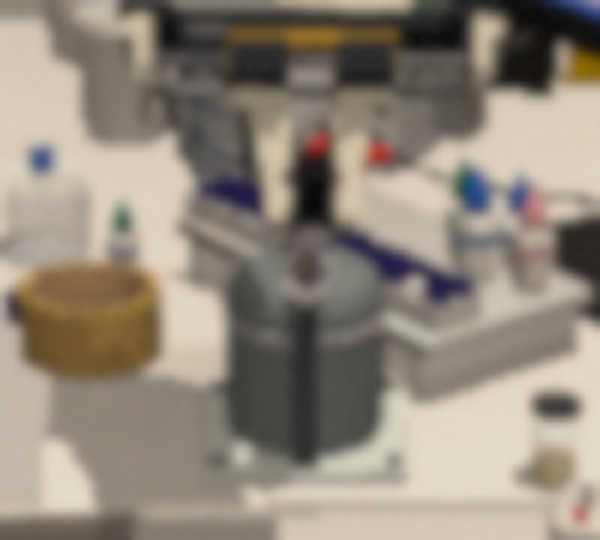

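View pics/i_top.png

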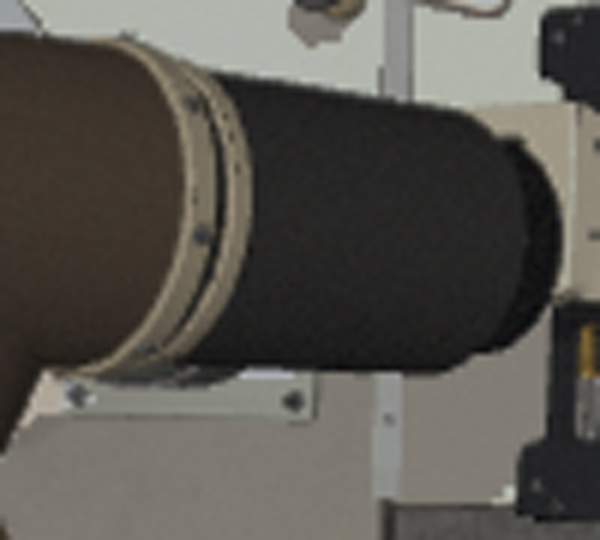

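The side crop shows the handle at about (315,190), the collar around (315,238) and the tube mouth at (308,275). They are nearly in line, within about 1 mm laterally. I'll check the offsets with depth.

```bash
python3 -c "
from gg import *
s=arm.get_state(); R0=R.from_euler('xyz',s['ee_rot']).as_matrix()
d=np.median([arm.grab_frame('side')[1] for _ in range(5)],0)
def loc(P,o,A): return (P.reshape(-1,3)-o)@A*1000
A=tool(HD,35)
L=loc(cloud('side',np.load('side0.npy')),M,A); m=L[(np.hypot(L[:,1],L[:,2])<24)&(abs(L[:,0])<15)]; print('rim (x out,y,z)',len(m)); print(m[np.argsort(m[:,2])].round(0).astype(int).tolist())
L=loc(cloud('side',d),s['eef_pos'],R0); m=L[(np.hypot(L[:,1],L[:,2]+5)<26)&(L[:,0]<60)&(L[:,0]>-62)]; print('gauge',len(m)); print(m[np.argsort(m[:,0])].round(0).astype(int).tolist())
d0=np.median([np.load(f'top{k}.npy') for k in range(6)],0)
L=loc(cloud('top',d0),M,A); m=L[(np.hypot(L[:,1],L[:,2])<24)&(abs(L[:,0])<8)]; print('rim top',len(m)); print(m[np.argsort(m[:,2])].round(0).astype(int).tolist())
"
```

```text
rim (x out,y,z) 48
[[-5, 5, -17], [-4, 1, -17], [0, -2, -16], [0, -6, -16], [-3, -2, -13], [-2, 8, -12], [-1, 5, -12], [-1, -6, -12], [1, 1, -12], [1, -9, -12], [-10, 5, -11], [-7, -13, -10], [-6, 12, -10], [-5, -9, -10], [-4, 1, -9], [3, 9, -8], [-14, -2, -8], [-14, 5, -8], [4, -2, -8], [-12, -6, -7], [-9, -9, -7], [-4, 8, -6], [4, -13, -4], [-13, 8, -4], [5, 12, -4], [-6, 12, -2], [-4, 16, -2], [-3, -9, -2], [-1, -13, -1], [4, -16, 0], [-8, 8, 1], [-2, -9, 2], [3, -13, 3], [5, 12, 4], [-6, 9, 5], [-5, -9, 5], [2, -13, 6], [6, 12, 7], [-11, 1, 7], [-4, -2, 9], [-1, 5, 10], [0, -6, 10], [0, 9, 10], [5, -9, 11], [-1, -2, 13], [2, 5, 14], [3, 2, 14], [4, -5, 14]]
gauge 219
[[-48, 13, 6], [-47, -12, 6], [-46, 1, 7], [-46, -5, 4], [-45, 7, 7], [-45, -2, 4], [-45, 13, 4], [-45, -5, 10], [-45, 10, 7], [-44, -5, 7], [-44, 7, 4], [-44, 7, 10], [-44, -2, 10], [-43, 1, 1], [-43, 4, 1], [-43, 1, 11], [-43, -2, 7], [-43, 4, 11], [-42, -5, 1], [-42, 7, 1], [-42, -2, 1], [-41, 4, 5], [-41, 1, 5], [-41, -8, 8], [-37, 4, 9], [-30, 7, 1], [-29, -2, 1], [-28, -5, 1], [-28, 1, 1], [-25, 4, 2], [-14, -2
[... 2868 characters left out ...]
0, 12, -12], [1, -12, -11], [-3, -12, -10], [1, 12, -9], [-3, -15, -7], [1, -12, -7], [-1, 15, -7], [0, -15, -7], [1, -15, -4], [-1, 14, -3], [-4, 12, -1], [-3, -13, -1], [-1, 14, 0], [-8, -10, 0], [-1, -16, 1], [-1, -13, 1], [1, 14, 2], [-6, -10, 2], [-4, 11, 2], [2, -13, 3], [-6, 9, 3], [-7, -8, 4], [2, 14, 4], [-2, 11, 4], [-5, -11, 5], [-5, -8, 5], [0, 11, 6], [-2, -11, 6], [-5, 8, 6], [-2, 8, 7], [-7, -3, 7], [-4, -8, 8], [-1, -11, 8], [-8, 3, 8], [-4, -3, 8], [-4, 6, 9], [0, 8, 9], [-5, -5, 9], [-2, -8, 9], [-1, 0, 9], [-5, 3, 9], [-6, 0, 10], [-2, 6, 10], [-3, -5, 10], [-2, 11, 11], [0, -8, 11], [1, 0, 11], [-3, 3, 11], [0, -3, 12], [-4, -3, 12], [0, 5, 12], [-1, -6, 13], [-1, 3, 13]]
```

```bash
sed -i 's/^M=np.*$/M=np.array([.465,.238,.155]); HD=88.2; LT=.178; ZO=-.0053/' gg.py; python3 -c "
from gg import *
for g in(.01,-.03):
  p,T=ins(g); print(p,to(p,T))"
```

```text
[0.46006724 0.08103695 0.25849086] (array([-6.96, -0.06, -1.34]), array([-0.11, -0.05, -0.04]))
[0.46109644 0.11378686 0.23554781] (array([-10.96,  -0.05,  -1.34]), array([-0.11, -0.05, -0.04]))
```

Request:
{"method": "move_arm", "body": {"rows": [{"translation": [-2, 0, -1], "rot": [-0.1, 0, 0], "hand": 1}, {"translation": [-4, -0.1, -1.34], "rot": [-0.1, 0, 0], "hand": 1}, {"translation": [-6, -0.1, -1.34], "rot": [-0.1, 0, 0], "hand": 1}, {"translation": [-7, -0.1, -1.34], "rot": [-0.1, 0, 0], "hand": 1}, {"translation": [-7, -0.1, -1.34], "rot": [-0.1, 0, 0], "hand": 1}, {"translation": [-7, -0.1, -1.34], "rot": [-0.1, 0, 0], "hand": 1}]}}

```text
t: 10.85
eef_pos: [0.4603, 0.082, 0.2574]
ee_rot: [3.14, -0.614, -1.6]
force: [1.1, 1.5, -0.9]
width: 0.0159
gripper_force: 40.0
```

```bash
python3 -c "
from gg import *
s=arm.get_state(); print(s['t'],s['force'],s['moment'])
for g in(.01,-.03):
  p,T=ins(g); print(p,to(p,T))"
```

```text
10.85 [ 1.05087778  1.51957095 -0.8922638 ] [ 2.15542615 -0.09240076  0.05509386]
[0.46006724 0.08103695 0.25849086] (array([ 0.14,  0.02, -0.04]), array([ 0.01, -0.17,  0.08]))
[0.46109644 0.11378686 0.23554781] (array([-3.86,  0.02, -0.05]), array([ 0.01, -0.17,  0.08]))
```

Request:
{"method": "move_arm", "body": {"rows": [{"translation": [-0.5, 0, -0.04], "rot": [0, 0, 0], "hand": 1}, {"translation": [-1, 0, -0.04], "rot": [0, 0, 0], "hand": 1}, {"translation": [-1.5, 0, -0.04], "rot": [0, 0, 0], "hand": 1}, {"translation": [-2, 0, -0.04], "rot": [0, 0, 0], "hand": 1}, {"translation": [-2.5, 0, -0.04], "rot": [0, 0, 0], "hand": 1}, {"translation": [-3, 0, -0.04], "rot": [0, 0, 0], "hand": 1}, {"translation": [-3.5, 0, -0.04], "rot": [0, 0, 0], "hand": 1}, {"translation": [-3.5, 0, -0.04], "rot": [0, 0, 0], "hand": 1}]}}

```text
t: 11.52
eef_pos: [0.4615, 0.111, 0.2379]
ee_rot: [-3.141, -0.612, -1.602]
force: [-0.1, -0.0, -1.2]
width: 0.0156
gripper_force: 40.0
```

```bash
cat > st.py <<'E'
from gg import *
s=arm.get_state(); R0=R.from_euler('xyz',s['ee_rot']).as_matrix(); print(s['t'],'toolF',(R0.T@s['force']).round(1),'toolM',(R0.T@s['moment']).round(2))
A=tool(HD,35); e=A.T@(np.array(s['eef_pos'])-ins(0)[0]); print('along/lat vs plan mm (x out)',(e*1000).round(1),'rot',to(*ins(0))[1])
E
python3 st.py
python3 -c "
from gg import *
s=arm.get_state()
im,d=arm.grab_frame('side'); print([(l,w('side',x['point']).round(4),round(x['p'],2)) for l in('gauge','guide_tube') for x in arm.pinpoint(l,'side') if x['p']>.3])
cv2.imwrite('pics/s2.png',cv2.resize(im[120:200,210:300],None,fx=8,fy=7,interpolation=cv2.INTER_CUBIC)[:,:,::-1])"
```

```text
11.5167 toolF [-0.6  0.1  1. ] toolM [ 0.08 -2.15  0.01]
along/lat vs plan mm (x out) [-26.4  -0.5  -0.3] rot [-0.01 -0.08  0.  ]
[('gauge', array([0.6204, 0.2613, 0.0018]), 0.55), ('gauge', array([0.4579, 0.1557, 0.2145]), 0.46), ('guide_tube', array([0.4652, 0.2303, 0.157 ]), 0.51)]
```

View pics/s2.png

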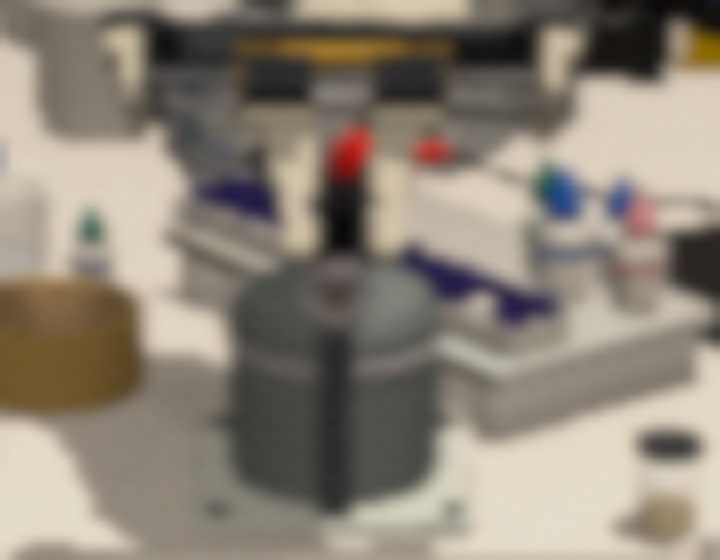

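The side crop shows the handle at (345,220) and the mouth at (337,292), lined up as expected. There is no contact force, so I'll slide on.

Request:
{"method": "move_arm", "body": {"rows": [{"translation": [-0.6, 0, 0], "rot": [0, 0, 0], "hand": 1}, {"translation": [-1.2, 0, 0], "rot": [0, 0, 0], "hand": 1}, {"translation": [-1.8, 0, 0], "rot": [0, 0, 0], "hand": 1}, {"translation": [-2.4, 0, 0], "rot": [0, 0, 0], "hand": 1}, {"translation": [-2.9, 0, 0], "rot": [0, 0, 0], "hand": 1}, {"translation": [-2.9, 0, 0], "rot": [0, 0, 0], "hand": 1}]}}

```text
t: 12.17
eef_pos: [0.4622, 0.1348, 0.2211]
ee_rot: [3.142, -0.613, -1.602]
force: [1.0, -0.3, -1.0]
width: 0.0158
gripper_force: 40.0
```

```bash
python3 st.py
```

```text
12.1667 toolF [-0.4 -1.   1. ] toolM [ 0.02 -2.16  0.1 ]
along/lat vs plan mm (x out) [-55.6  -0.4  -0.2] rot [-0.01 -0.1   0.02]
```

Request:
{"method": "move_arm", "body": {"rows": [{"translation": [-0.5, 0, 0], "rot": [0, 0, 0], "hand": 1}, {"translation": [-1, 0, 0], "rot": [0, 0, 0], "hand": 1}, {"translation": [-1.5, 0, 0], "rot": [0, 0, 0], "hand": 1}, {"translation": [-2, 0, 0], "rot": [0, 0, 0], "hand": 1}, {"translation": [-2, 0, 0], "rot": [0, 0, 0], "hand": 1}]}}

```text
t: 12.58
eef_pos: [0.4627, 0.1511, 0.2097]
ee_rot: [-3.141, -0.612, -1.602]
force: [0.2, -0.6, -1.8]
width: 0.0156
gripper_force: 40.0
```

```bash
python3 st.py
```

```text
12.5833 toolF [-0.5 -0.2  1.8] toolM [ 0.04 -2.23  0.03]
along/lat vs plan mm (x out) [-75.4  -0.5  -0.2] rot [-0.01 -0.08  0.  ]
```

Request:
{"method": "move_arm", "body": {"rows": [{"translation": [-0.5, 0, 0], "rot": [0, 0, 0], "hand": 1}, {"translation": [-1, 0, 0], "rot": [0, 0, 0], "hand": 1}, {"translation": [-1.5, 0, 0], "rot": [0, 0, 0], "hand": 1}, {"translation": [-2, 0, 0], "rot": [0, 0, 0], "hand": 1}, {"translation": [-2.5, 0, 0], "rot": [0, 0, 0], "hand": 1}, {"translation": [-2.5, 0, 0], "rot": [0, 0, 0], "hand": 1}]}}

```text
t: 13.08
eef_pos: [0.4634, 0.1716, 0.1953]
ee_rot: [-3.141, -0.612, -1.602]
force: [0.3, -0.8, -1.4]
width: 0.0156
gripper_force: 40.0
```

```bash
python3 st.py
```

```text
13.0833 toolF [-0.2 -0.4  1.6] toolM [ 0.04 -2.17  0.04]
along/lat vs plan mm (x out) [-100.4   -0.5   -0.2] rot [-0.01 -0.08 -0.  ]
```

Request:
{"method": "move_arm", "body": {"rows": [{"translation": [-0.3, 0, 0], "rot": [0, 0, 0], "hand": 1}, {"translation": [-0.6, 0, 0], "rot": [0, 0, 0], "hand": 1}, {"translation": [-0.9, 0, 0], "rot": [0, 0, 0], "hand": 1}, {"translation": [-1.2, 0, 0], "rot": [0, 0, 0], "hand": 1}, {"translation": [-1.2, 0, 0], "rot": [0, 0, 0], "hand": 1}]}}

```text
t: 13.5
eef_pos: [0.4637, 0.1809, 0.1888]
ee_rot: [-3.141, -0.612, -1.603]
force: [0.1, -0.6, 0.5]
width: 0.0153
gripper_force: 40.0
```

```bash
python3 st.py
```

```text
13.5 toolF [ 0.8 -0.1 -0.1] toolM [ 0.08 -1.84  0.03]
along/lat vs plan mm (x out) [-111.8   -0.5   -0.2] rot [-0.01 -0.08 -0.02]
```

Request:
{"method": "move_arm", "body": {"rows": [{"translation": [-0.2, 0, 0], "rot": [0, 0, 0], "hand": 1}, {"translation": [-0.4, 0, 0], "rot": [0, 0, 0], "hand": 1}, {"translation": [-0.6, 0, 0], "rot": [0, 0, 0], "hand": 1}, {"translation": [-0.8, 0, 0], "rot": [0, 0, 0], "hand": 1}, {"translation": [-0.8, 0, 0], "rot": [0, 0, 0], "hand": 1}]}}

```text
t: 13.92
eef_pos: [0.4639, 0.1875, 0.1842]
ee_rot: [-3.141, -0.612, -1.603]
force: [-0.0, -1.4, -0.7]
width: 0.0155
gripper_force: 40.0
```

```bash
python3 st.py
```

```text
13.9167 toolF [ 0.8 -0.   1.4] toolM [ 0.03 -1.76  0.02]
along/lat vs plan mm (x out) [-119.9   -0.5   -0.3] rot [-0.02 -0.06 -0.02]
```

Request:
{"method": "move_arm", "body": {"rows": [{"translation": [-0.1, 0, 0], "rot": [0, 0, 0], "hand": 1}, {"translation": [-0.2, 0, 0], "rot": [0, 0, 0], "hand": 1}, {"translation": [-0.2, 0, 0], "rot": [0, 0, 0], "hand": 1}]}}

```text
t: 14.17
eef_pos: [0.464, 0.189, 0.1832]
ee_rot: [-3.141, -0.612, -1.603]
force: [-0.3, -1.3, 0.7]
width: 0.0153
gripper_force: 40.0
```

```bash
python3 st.py
```

```text
14.1667 toolF [1.4 0.2 0.2] toolM [ 0.03 -1.62  0.04]
along/lat vs plan mm (x out) [-121.6   -0.5   -0.3] rot [-0.02 -0.06 -0.03]
```

Now 1 mm at a time.

Request:
{"method": "move_arm", "body": {"rows": [{"translation": [-0.1, 0, 0], "rot": [0, 0, 0], "hand": 1}, {"translation": [-0.1, 0, 0], "rot": [0, 0, 0], "hand": 1}, {"translation": [-0.1, 0, 0], "rot": [0, 0, 0], "hand": 1}]}}

```text
t: 14.42
eef_pos: [0.464, 0.1898, 0.1827]
ee_rot: [-3.141, -0.612, -1.603]
force: [-0.1, -1.7, -1.2]
width: 0.0158
gripper_force: 40.0
```

Request:
{"method": "move_arm", "body": {"rows": [{"translation": [-0.1, 0, 0], "rot": [0, 0, 0], "hand": 1}, {"translation": [-0.1, 0, 0], "rot": [0, 0, 0], "hand": 1}, {"translation": [-0.1, 0, 0], "rot": [0, 0, 0], "hand": 1}]}}

```text
t: 14.67
eef_pos: [0.464, 0.1906, 0.1822]
ee_rot: [-3.141, -0.612, -1.603]
force: [0.3, -1.5, 0.0]
width: 0.0154
gripper_force: 40.0
```

```bash
python3 st.py
```

```text
14.6667 toolF [ 1.3 -0.4  0.8] toolM [-0.   -1.56  0.05]
along/lat vs plan mm (x out) [-123.6   -0.5   -0.4] rot [-0.02 -0.06 -0.03]
```

Request:
{"method": "move_arm", "body": {"rows": [{"translation": [-0.1, 0, 0], "rot": [0, 0, 0], "hand": 1}, {"translation": [-0.1, 0, 0], "rot": [0, 0, 0], "hand": 1}, {"translation": [-0.1, 0, 0], "rot": [0, 0, 0], "hand": 1}]}}

```text
t: 14.92
eef_pos: [0.464, 0.1909, 0.1819]
ee_rot: [-3.141, -0.613, -1.603]
force: [-0.8, -4.7, 3.1]
width: 0.0154
gripper_force: 40.0
```

```bash
python3 st.py
```

```text
14.9167 toolF [5.6 0.6 0.2] toolM [-0.03 -0.02  0.02]
along/lat vs plan mm (x out) [-123.9   -0.5   -0.3] rot [-0.01 -0.12 -0.04]
```

Request:
{"method": "move_arm", "body": {"rows": [{"translation": [-0.1, 0, 0], "rot": [0, 0, 0], "hand": 1}, {"translation": [-0.1, 0, 0], "rot": [0, 0, 0], "hand": 1}, {"translation": [-0.1, 0, 0], "rot": [0, 0, 0], "hand": 1}]}}

```text
t: 15.17
eef_pos: [0.4639, 0.1909, 0.1819]
ee_rot: [-3.141, -0.615, -1.603]
force: [0.3, -7.6, 7.0]
width: 0.0157
gripper_force: 40.0
```

```bash
python3 st.py
```

```text
15.1667 toolF [10.2 -0.6 -1.3] toolM [0.08 1.33 0.06]
along/lat vs plan mm (x out) [-124.    -0.4   -0.3] rot [ 0.01 -0.22 -0.05]
```

Request:
{"method": "move_arm", "body": {"rows": [{"translation": [-0.05, 0, 0], "rot": [0, 0, 0], "hand": 1}, {"translation": [-0.05, 0, 0], "rot": [0, 0, 0], "hand": 1}, {"translation": [-0.05, 0, 0], "rot": [0, 0, 0], "hand": 1}]}}

```text
t: 15.42
eef_pos: [0.4639, 0.1909, 0.1818]
ee_rot: [-3.141, -0.615, -1.603]
force: [-0.8, -8.8, 8.7]
width: 0.0155
gripper_force: 40.0
```

```bash
python3 st.py
```

```text
15.4167 toolF [12.2  0.5 -2. ] toolM [0.01 1.96 0.01]
along/lat vs plan mm (x out) [-124.    -0.4   -0.3] rot [ 0.02 -0.26 -0.06]
```

The collar is firmly on the rim: 12 N with no further travel. Withdrawing along the axis.

Request:
{"method": "move_arm", "body": {"rows": [{"translation": [0.3, 0, 0], "rot": [0, 0, 0], "hand": 1}, {"translation": [1, 0, 0], "rot": [0, 0, 0], "hand": 1}, {"translation": [2, 0, 0], "rot": [0, 0, 0], "hand": 1}, {"translation": [3, 0, 0], "rot": [0, 0, 0], "hand": 1}, {"translation": [4, 0, 0], "rot": [0, 0, 0], "hand": 1}, {"translation": [5, 0, 0], "rot": [0, 0, 0], "hand": 1}, {"translation": [6, 0, 0], "rot": [0, 0, 0], "hand": 1}, {"translation": [6.5, 0, 0], "rot": [0, 0, 0], "hand": 1}]}}

```text
t: 16.08
eef_pos: [0.4623, 0.1383, 0.2191]
ee_rot: [-3.14, -0.611, -1.604]
force: [-0.1, -1.1, -1.9]
width: 0.0154
gripper_force: 40.0
```

Request:
{"method": "move_arm", "body": {"rows": [{"translation": [1, 0, 0], "rot": [0, 0, 0], "hand": 1}, {"translation": [2, 0, 0], "rot": [0, 0, 0], "hand": 1}, {"translation": [3.5, 0, 0], "rot": [0, 0, 0], "hand": 1}, {"translation": [5, 0, 0], "rot": [0, 0, 0], "hand": 1}, {"translation": [6.5, 0, 0], "rot": [0, 0, 0], "hand": 1}, {"translation": [8, 0, 0], "rot": [0, 0, 0], "hand": 1}, {"translation": [10, 0, 0], "rot": [0, 0, 0], "hand": 1}, {"translation": [10, 0, 0], "rot": [0, 0, 0], "hand": 1}]}}

```text
t: 16.75
eef_pos: [0.4596, 0.055, 0.278]
ee_rot: [-3.139, -0.61, -1.605]
force: [-0.5, 0.0, -1.2]
width: 0.0156
gripper_force: 40.0
```

```bash
python3 st.py; python3 -c "
from gg import *
s=arm.get_state(); print(s['q'].round(3))
# tip (pin ~12 mm in) above book centre, level at z .10
T=tool(92); c=np.array([.479,.019,.10]); L=LT-.012
p=c+L*T[:,0]-ZO*T[:,2]; print(p,to(p,T)); p[2]+=.12; print(to(p,T))"
```

```text
16.75 toolF [-0.7  0.5  1. ] toolM [ 0.02 -2.19  0.04]
along/lat vs plan mm (x out) [42.5 -0.3 -1.1] rot [-0.06  0.02 -0.15]
[ 0.855  0.149 -0.484  0.375 -1.444 -1.034]
[ 0.48479332 -0.14689888  0.0947    ] (array([ 5.95, -3.14, 26.55]), array([  1.06, -34.97,  -3.8 ]))
(array([12.83, -3.17, 16.71]), array([  1.06, -34.97,  -3.8 ]))
```

Request:
{"method": "move_arm", "body": {"rows": [{"translation": [2, -0.4, 2], "rot": [0, -4, -0.4], "hand": 1}, {"translation": [4, -0.8, 4], "rot": [0.1, -9, -1], "hand": 1}, {"translation": [6, -1.3, 7], "rot": [0.3, -15, -1.6], "hand": 1}, {"translation": [8, -1.9, 10], "rot": [0.5, -21, -2.3], "hand": 1}, {"translation": [10, -2.5, 13], "rot": [0.8, -27, -3], "hand": 1}, {"translation": [12, -3, 15.5], "rot": [1, -32, -3.5], "hand": 1}, {"translation": [12.8, -3.2, 16.7], "rot": [1.1, -35, -3.8], "hand": 1}, {"translation": [12.8, -3.2, 16.7], "rot": [1.1, -35, -3.8], "hand": 1}]}}

```text
t: 17.42
eef_pos: [0.4845, -0.1489, 0.212]
ee_rot: [3.141, 0.003, -1.541]
force: [-0.1, 0.3, -0.6]
width: 0.0157
gripper_force: 40.0
```

Request:
{"method": "move_arm", "body": {"rows": [{"translation": [0, 0, 0], "rot": [0, 0, 0], "hand": 1}, {"translation": [0, 0, 0], "rot": [0, 0, 0], "hand": 1}, {"translation": [0, 0, 0], "rot": [0, 0, 0], "hand": 1}]}}

```text
t: 17.67
eef_pos: [0.4852, -0.1436, 0.2126]
ee_rot: [3.14, -0.002, -1.533]
force: [0.6, 0.5, -0.2]
width: 0.0156
gripper_force: 40.0
```

```bash
cat > fin.py <<'E'
from gg import *
s=arm.get_state(); print(s['t'],s['q'].round(3),s['eef_pos'],s['ee_rot'].round(4),s['force'].round(1))
T=tool(92); c=np.array([.479,.019,.10]); L=LT-.012
p=c+L*T[:,0]-ZO*T[:,2]; print(p,to(p,T))
E
python3 fin.py
```

```text
17.6667 [ 0.102  0.101 -0.396  0.002 -1.075 -0.066] [ 0.48518215 -0.14357441  0.21264369] [ 3.1404e+00 -1.5000e-03 -1.5333e+00] [ 0.6  0.5 -0.2]
[ 0.48479332 -0.14689888  0.0947    ] (array([ 0.31,  0.04, 11.79]), array([ 0.07, -0.09,  0.15]))
```

Request:
{"method": "move_arm", "body": {"rows": [{"translation": [0.3, 0, 2], "rot": [0.1, -0.1, 0.1], "hand": 1}, {"translation": [0.3, 0, 4.5], "rot": [0.1, -0.1, 0.1], "hand": 1}, {"translation": [0.3, 0, 7], "rot": [0.1, -0.1, 0.1], "hand": 1}, {"translation": [0.3, 0, 9], "rot": [0.1, -0.1, 0.1], "hand": 1}, {"translation": [0.3, 0, 10.7], "rot": [0.1, -0.1, 0.1], "hand": 1}, {"translation": [0.3, 0, 11.5], "rot": [0.1, -0.1, 0.1], "hand": 1}, {"translation": [0.3, 0, 11.8], "rot": [0.1, -0.1, 0.1], "hand": 1}, {"translation": [0.3, 0, 11.8], "rot": [0.1, -0.1, 0.1], "hand": 1}]}}

```text
t: 18.33
eef_pos: [0.4855, -0.1463, 0.0944]
ee_rot: [3.142, 0.001, -1.534]
force: [-0.3, 0.3, -0.9]
width: 0.0157
gripper_force: 40.0
```

Request:
{"method": "move_arm", "body": {"rows": [{"translation": [0, 0, 0], "rot": [0, 0, 0], "hand": 1}, {"translation": [0, 0, 0], "rot": [0, 0, 0], "hand": 1}, {"translation": [0, 0, 0], "rot": [0, 0, 0], "hand": 1}, {"translation": [0, 0, 0], "rot": [0, 0, 0], "hand": 1}, {"translation": [0, 0, 0], "rot": [0, 0, 0], "hand": 1}, {"translation": [0, 0, 0], "rot": [0, 0, 0], "hand": 1}, {"translation": [0, 0, 0], "rot": [0, 0, 0], "hand": 1}, {"translation": [0, 0, 0], "rot": [0, 0, 0], "hand": 1}]}}

```text
t: 19.0
eef_pos: [0.4854, -0.1472, 0.0944]
ee_rot: [-3.141, 0.001, -1.536]
force: [0.0, -0.2, -1.6]
width: 0.0153
gripper_force: 40.0
```

```bash
python3 fin.py; python3 -c "
from gg import *
s=arm.get_state(); R0=R.from_euler('xyz',s['ee_rot']).as_matrix()
im,_=arm.grab_frame('side'); 
d=np.median([arm.grab_frame('side')[1] for _ in range(4)],0)
print([(l,w('side',x['point']).round(4),round(x['p'],2)) for l in('gauge','gauge_tip') for x in arm.pinpoint(l,'side') if x['p']>.3])
L=(cloud('side',d).reshape(-1,3)-s['eef_pos'])@R0*1000
m=L[(abs(L[:,1])<15)&(L[:,2]<8)&(L[:,2]>-20)&(L[:,0]>-200)&(L[:,0]<70)]
for a in range(-200,70,15):
  q=m[abs(m[:,0]-a)<7.5]
  if len(q): print(a,len(q),q[:,1].mean().round(1),q[:,2].min().round(1),q[:,2].max().round(1))
cv2.imwrite('pics/f.png',cv2.resize(im[180:300,210:310],None,fx=6,fy=5,interpolation=cv2.INTER_CUBIC)[:,:,::-1])"
```

```text
19.0 [ 0.093  0.234 -0.544 -0.001 -0.792 -0.057] [ 0.48538237 -0.14721256  0.09441204] [-3.1409e+00  1.0000e-03 -1.5364e+00] [ 0.  -0.2 -1.6]
[ 0.48479332 -0.14689888  0.0947    ] (array([-0.03,  0.06, -0.03]), array([-0.04,  0.06, -0.03]))
[('gauge', array([ 0.4804, -0.0942,  0.1021]), 0.46)]
-95 2 -1.7 -10.7 -9.8
-50 12 -7.5 -19.8 -6.8
-35 13 -0.3 -18.5 -13.9
-20 12 -0.8 -16.1 -13.3
-5 17 1.2 -18.7 -6.0
10 53 0.7 -20.0 8.0
25 13 1.5 -16.2 -13.4
40 21 2.5 -16.2 -1.4
55 30 1.2 -17.0 -0.5
```

View pics/f.png

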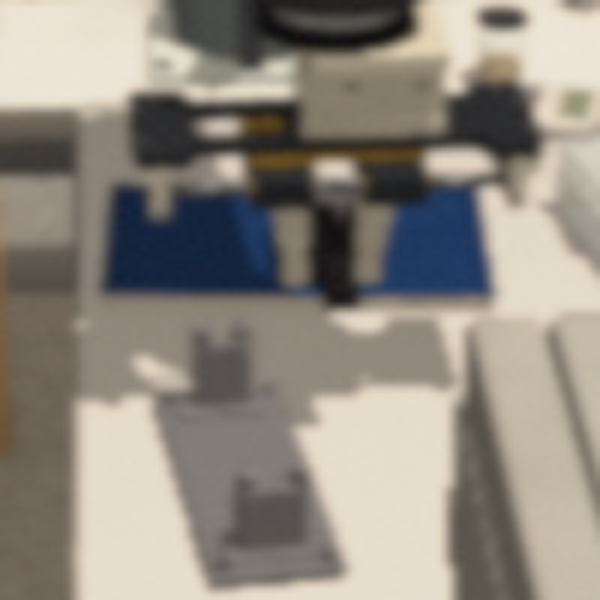

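The picture shows the gauge held level: handle at (338,250), pointing over the notebook. The empty stand at (250,450) is undisturbed.

```bash
python3 -c "
from station import arm
print(arm.job_done())"
```

```text
the job is handed in; nothing more can be done
None
```

The job is handed in: the gauge went down the tube until its collar stopped on the rim (12 N, no further travel), was drawn straight out, and is held level and still with its tip over the notebook at about 10 cm, about 19 s in; the tip's place over the notebook is worked out from the arm's pose, because no camera could see the pin at the end.

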